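Show the sample tube to the inspection camera

TASK

Take the tall, wide-capped sample tube out of the dry-block incubator and hold it up, cap uppermost, in front of the inspection camera: the middle of its label on the lens's line of sight, 12 cm out from the lens, and the tube upright in the camera's picture, square to the line of sight, so leaning as much as the camera looks down. Finish while holding it there, still and touching nothing but the gripper: do not put it down or let go. Leave the other tubes in their wells, and the camera and everything else on the table where they are.

Things in the scene. Friction and masses are not known exactly. Their poses are not given: they have to be found in the camera images.
- tube: The tube to show: white plastic, 125 mm long, body 20 mm in diameter, round blue cap 30 mm in diameter over its top 25 mm; taller and wider-capped than the other three. 30 to 65 g. Origin: centre of its underside; z along the tube to the cap. Stands in one of the incubator's four wells with 1 mm play all round, underside 25 mm and top 150 mm above the table
- tube_label (a point): middle of the tube's blank white label band, on the tube's axis, 65 mm above its underside (the band covers 47 to 83 mm and runs all round, so any rotation about the tube's axis is fine); axes as the tube's
- incubator: dry-block incubator, fixed: white housing 150 x 260 mm, flat top 70 mm above the table; in its middle a row of four wells along its own y axis at y = -81, -27, +27, +81 mm, each 22 mm wide and 45 mm deep. Origin: centre of its underside, z up
- cam_stand: inspection camera's stand, fixed: base plate 150 x 160 x 16 mm, column 22 mm thick, 351 mm tall at its middle (75 mm behind the origin), carrying a tilted camera head (white, 62 mm wide, black lens) that looks along the stand's -x, roughly to the robot, and down at a slant. Origin: underside, middle of the front (-x) edge. Height, slant and direction differ from run to run; leave them as they are
- cam_lens (a point): middle of the lens's front face (black disc in a steel ring 42 mm across). Axes: -x is the line of sight, 0.15 to 0.55 rad below level; y is level; z is the picture's up direction, square to the line of sight, leaning away from the camera to the side it looks to
- cam_view (a point): the spot to present at: in the air on the line of sight, 120 mm out from cam_lens, 145 to 275 mm above the table. Same axes as cam_lens
- short0: other tube, stays in its well: 98 mm long, 20 mm in diameter, narrow blue cap 23 mm in diameter over its top 16 mm; underside 25 mm and top 123 mm above the table; origin: centre of its underside
- short1: other tube, stays in its well: 98 mm long, 20 mm in diameter, narrow blue cap 23 mm in diameter over its top 16 mm; underside 25 mm and top 123 mm above the table; origin: centre of its underside
- short2: other tube, stays in its well: 98 mm long, 20 mm in diameter, narrow blue cap 23 mm in diameter over its top 16 mm; underside 25 mm and top 123 mm above the table; origin: centre of its underside
- water_bottle: upright drinking-water bottle, 62 mm across, 200 mm tall; bystander. Origin: centre of its underside
- tissue_roll: white paper roll standing on end, 104 mm across, 100 mm tall; bystander. Origin: centre of its underside
- calculator: black desk calculator lying flat, 100 x 150 x 16 mm; bystander. Origin: centre of its underside
- cassette: white plastic test cassette lying flat, 70 x 22 x 6 mm; bystander. Origin: centre of its underside
- reagent: small white jar, 40 mm across, 60 mm tall, standing between incubator and camera; bystander. Origin: centre of its underside
- kit_carton: open cardboard kit carton, 190 x 110 mm, 45 mm deep, its flap standing up along its own +y side to about 135 mm; bystander. Origin: centre of its underside
Things that resemble listed ones, but are neither listed nor needed, are in the scene too. What is shaped like the tube but orange is not meant.

How it is judged:
By the outcome, as a careful person would: the job done as asked, in the order asked, and still so for the second after the job is handed in, while the arm keeps its last pose, push and grip.
It also fails if it takes over 35 s, if anything falls off the work surface, if the arm or the gripper's body presses on something with over 40 N, if the wrist force passes 120 N, or if a joint passes its speed limit or range.

ROBOT

A 6-joint arm with a two-finger parallel gripper is mounted at the origin on the work surface. World frame = base frame: x ahead of the robot, y to its left, z up, the work surface at z = 0. Lengths are in mm, angles in rad, forces in N, time in s.
With the tool pointing down it reaches from about 300 to 775 mm from the base axis. Payload 14.6 kg.
Tool frame: the origin (TCP) lies between the finger pads; the fingertips stand 19 mm ahead of it and the grasp point (between the pads) is the TCP; z points along the fingers, y is the line along which they close (so a half turn about z gives the same grasp; the last joint's range is limited). The gripper opens to 94 mm and grips with 3 to 60 N. Pads are 16 mm wide; open, the fingers measure 119 mm over their backs; the gripper's body (75 mm by 177 mm) begins 78 mm behind the grasp point.
Start: joints at [-1.277, 0.3, 1.521, -0, 1.321, -0.067], TCP at [194.155, -514.581, 224.446] pointing down, gripper open.
Joint ranges: [-3.03, 3.03], [-0.79, 2.21], [0.23, 2.52], [-1.04, 4.18], [0, 3.07], [-2.55, 2.55]. Speed limits (rad/s): [2.22, 2.22, 2.57, 3.14, 3.14, 3.14].

INTERFACE

Orientations are given as [roll, pitch, yaw] about the fixed x, y, z axes, in that order (R = Rz(yaw) Ry(pitch) Rx(roll)).
In Python, from cell import monitor, imaging, job, find_in, trace gives the robot as it stands. The module is installed in compiled form; this text tells all that it offers.
- The arm moves only by the tool arm_command, never from a script. Its argument "steps" is a list of rows, each a list of 5 numbers: the opening, from 0 (shut) to 1 (fully open), then the shift along the tool's x, y, z in mm, then the turn about the tool's z in degrees. In form: [[gripper, dx, dy, dz, turn], ...]. A call has 1 to 20 rows; each row is the pose to reach, as a shift and turn from the pose commanded when the call began, along the tool's axes at that moment; what a row does not reach only later rows make up. A row lasts 1/8 s, in which the tool goes at most 62.5 mm and 10.7 degrees, less where a joint would pass 70% of its speed; a pose out of reach is approached as far as the arm can. A call with a gripper value outside its range is refused whole. The fingers move at their own pace and stop on an object; "force" is the grip in N (left out, the last holds). Time passes only in rows, so rows that repeat a pose let the fingers close. It gives the time, the measured TCP pose, the force, the opening and the grip force at its end, in the units of the state.
- monitor.read_state(): the state, without advancing time (a new reading comes with each control period).
- imaging.camera(name): name is "side" or "top" or "wrist"; returns a dict with "img" (420x560x3 uint8, red, green, blue), "mtx" (3x3 intrinsics, pixels), "view" (4x4, takes a point from world to camera coordinates). Camera axes: x right, y down, z forward; pixel columns grow to the right and rows downward; lengths in mm; the calibration is good to about 2 mm. A picture is of the moment at which its call begins. There is no depth.
- job.sign_off(): hands the job in; it is judged then, once.
Trained networks look in a picture, given as the dict that the camera call returned (one of the last four; its "shot" number tells which), for a name from the list of things; names that differ only in an ending like _2 or _b are one class to them, and where a whole thing is asked for, a point or a joint stands for the part that bears it (a point fixed in the world has none). Each returns a list of dicts, best first, with "p" (0 to 1); they miss things now and then, are a little off and sometimes report something else, mostly with a low value. They report only what shows in the picture. A call takes as long as a camera call. They do not tell look-alikes from the thing itself.
- find_in(picture, target): "rect" ([centre column, centre row, width, height] in pixels, round what is visible of it).
- trace(picture, target): "region" (420x560 bool, what is visible of it) and "rect" ([centre column, centre row, width, height] in pixels, round what is visible of it).
The state is a dict: "clock": time; "joints": joint angles; "qd": joint speeds; "effort": joint torques, N m; "eef_pos": TCP position; "eef_rot": TCP orientation; "wrist_force": force on the tool from outside, world axes, zero at the start; "moment": the same for the moment, N m; "finger_gap": finger opening in mm; "finger_force": force on a finger pad.
Only numpy, scipy, OpenCV 4.12 (cv2) and the standard library are available. Lean on these libraries where they do the work, as an engineer would, in place of code of your own. Each camera call takes 0.05 s, during which the arm holds its last target. There are 200 camera calls.

## Working session

There is one attempt and no reset: what is moved stays moved. The work goes in short steps, Python scripts to look and compute and a tool call to move; the robot and the scene stay as the last step left them, time stands still between calls to the robot, and variables do not carry over. Pictures are saved under pics/ and viewed, at most 13 in all, crops included, and the job is handed in when it is done.

Besides the shell and the picture viewer there is one more tool, called in YAML: its name, and indented under it one key for each argument. arm_command: Moves the arm, as the interface text tells. Its arguments: {"type":"object","properties":{"steps":{"type":"array","items":{"type":"array","items":{"type":"number"}}},"force":{"type":"number"}},"required":["steps"]}

```bash
mkdir -p pics; cat > h.py <<'E'
from cell import monitor, imaging, job, find_in, trace
import numpy as np, cv2
from scipy.spatial.transform import Rotation as Ro
def save(p,n,crop=None,s=1):
    im=p["img"][:,:,::-1]
    if crop: im=im[crop[1]:crop[3],crop[0]:crop[2]]
    cv2.imwrite("pics/"+n,cv2.resize(im,None,fx=s,fy=s,interpolation=cv2.INTER_CUBIC))
def ray(p,uv):
    V=np.array(p["view"]);R=V[:3,:3];t=V[:3,3]
    d=R.T@np.linalg.solve(np.array(p["mtx"]),[uv[0],uv[1],1]);return -R.T@t,d/np.linalg.norm(d)
def atz(p,uv,z):
    o,d=ray(p,uv);return o+d*(z-o[2])/d[2]
def proj(p,X):
    V=np.array(p["view"]);c=np.array(p["mtx"])@(V[:3,:3]@np.array(X)+V[:3,3]);return c[:2]/c[2]
def tri(rs):
    A=sum(np.eye(3)-np.outer(d,d) for o,d in rs);b=sum((np.eye(3)-np.outer(d,d))@o for o,d in rs);return np.linalg.solve(A,b)
E
cat > a.py <<'E'
from h import *
np.set_printoptions(precision=1,suppress=True)
print(monitor.read_state())
P={n:imaging.camera(n) for n in("side","top","wrist")}
for n,p in P.items():
    print(n,"cam at",ray(p,(280,210))); 
    for t in("tube","short0","cam_lens","cam_stand","incubator","reagent","water_bottle","kit_carton"):
        print(t,[(round(r["p"],2),np.round(r["rect"]).astype(int).tolist()) for r in find_in(p,t) if r["p"]>.2])
im=np.hstack([P["side"]["img"],P["top"]["img"]])
save(P["side"],"side.png",s=1.4);save(P["top"],"top.png",s=1.4)
E
python3 a.py
```

```text
{'clock': 0.0, 'joints': array([-1.3,  0.3,  1.5,  0. ,  1.3, -0.1]), 'qd': array([-0.,  0.,  0., -0., -0.,  0.]), 'effort': array([ -0. , -53.2, -35.3,   0.1,   0. ,  -0. ]), 'eef_pos': array([ 194.1, -514.4,  223.9]), 'eef_rot': array([-3.1, -0. ,  0.4]), 'wrist_force': array([ 0.1, -0.3,  0.6]), 'moment': array([ 0., -0., -0.]), 'finger_force': 0.0, 'finger_gap': 93.93634726998025}
side cam at (array([ 479.5, -584.5,  948.5]), array([ 0.1,  0.6, -0.8]))
tube [(0.76, [186, 355, 20, 31]), (0.73, [278, 354, 14, 25]), (0.67, [214, 395, 21, 33]), (0.65, [217, 352, 14, 32]), (0.64, [266, 129, 70, 70]), (0.32, [279, 287, 11, 21])]
short0 [(0.57, [277, 310, 11, 21]), (0.56, [278, 286, 12, 19]), (0.46, [266, 129, 69, 70]), (0.44, [278, 332, 11, 17])]
cam_lens [(0.73, [332, 139, 40, 34])]
cam_stand [(0.64, [347, 163, 70, 117])]
incubator [(0.72, [392, 358, 41, 51]), (0.66, [274, 336, 77, 124]), (0.6, [348, 165, 71, 117])]
reagent [(0.75, [294, 230, 18, 19])]
water_bottle [(0.77, [392, 356, 43, 58])]
kit_carton [(0.56, [266, 127, 68, 69])]
top cam at (array([ 471. ,   71. , 1372.7]), array([ 0.1, -0. , -1. ]))
tube [(0.68, [394, 300, 16, 15]), (0.5, [389, 277, 17, 10]), (0.48, [417, 276, 20, 14])]
short0 [(0.54, [347, 224, 10, 11]), (0.52, [368, 228, 12, 10]), (0.38, [384, 232, 10, 4]), (0.23, [406, 232, 16, 14])]
cam_lens [(0.6, [236, 160, 27, 36])]
cam_stand [(0.94, [241, 142, 53, 66])]
incubator [(0.96, [373, 229, 95, 60])]
reagent []
water_bottle [(0.65, [407, 152, 39, 25]), (0.42, [369, 229, 12, 5])]
kit_carton [(0.71, [145, 220, 69, 64]), (0.54, [386, 232, 7, 9]), (0.26, [405, 232, 18, 12])]
wrist cam at (array([ 257.6, -491.5,  383. ]), array([-0.2, -0.1, -1. ]))
tube []
short0 []
cam_lens []
cam_stand []
incubator []
reagent []
water_bottle []
kit_carton []
```

View pics/side.png

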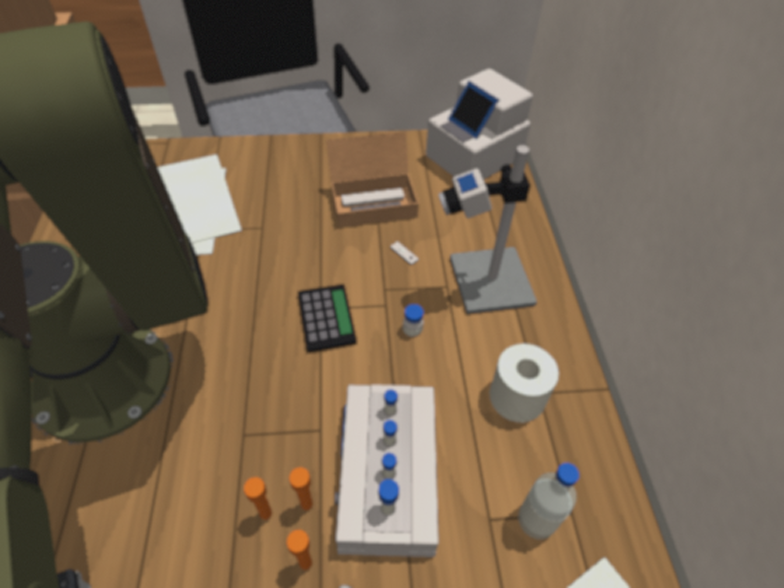

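View pics/top.png

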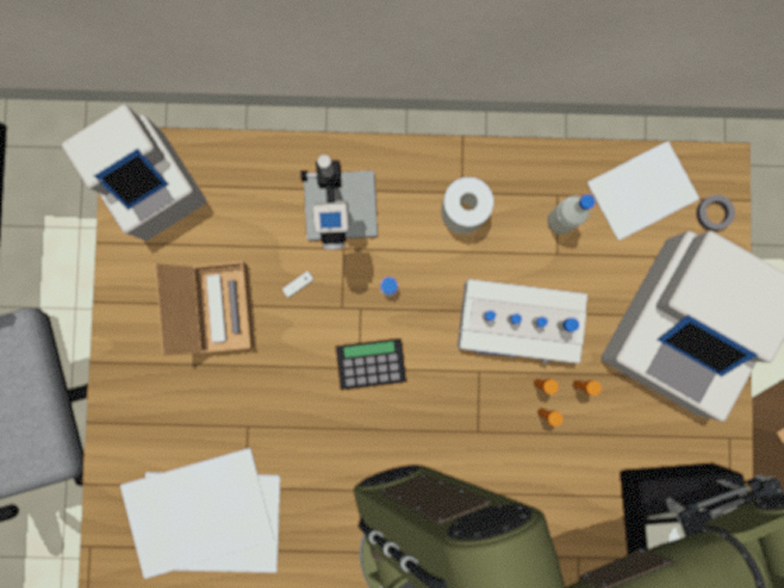

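Side view: the blue caps in the incubator are at about (279,284), (279,306), (278,330) and a wider, nearer one at (278,351). Three orange look-alikes stand outside at (182,348), (214,341) and (213,388). In the top view the wide blue cap is at (408,232). The tool can only turn about its own vertical axis, so the lean must come from pivoting the tube in the pads.

```bash
cat > b.py <<'E'
from h import *
np.set_printoptions(precision=1,suppress=True)
S=imaging.camera("side");T=imaging.camera("top")
B={}
for n,p in(("side",S),("top",T)):
    h=cv2.cvtColor(p["img"],cv2.COLOR_RGB2HSV)
    m=cv2.inRange(h,(100,150,60),(125,255,255))
    k,l,st,c=cv2.connectedComponentsWithStats(m)
    for i in range(1,k):
        if st[i,4]>25: print(n,c[i],st[i],"z138",atz(p,c[i],138),"z115",atz(p,c[i],115))
# incubator housing: min area rect of network region
for t,z in(("incubator",70),("cam_stand",16)):
    r=trace(T,t)
    if r: 
        m=r[0]["region"].astype(np.uint8);c,_=cv2.findContours(m,0,2);c=max(c,key=cv2.contourArea)
        b=cv2.boxPoints(cv2.minAreaRect(c));print(t,r[0]["p"],[atz(T,x,z) for x in b])
    for p in(S,T):
      q=trace(p,"cam_lens");print([(x["p"],x["rect"]) for x in q[:2]])
save(S,"inc.png",(160,265,330,405),3)
a=np.hstack([cv2.resize(S["img"][90:225,300:390],None,fx=4,fy=4,interpolation=2),cv2.resize(T["img"][100:235,195:285],None,fx=4,fy=4,interpolation=2)])
cv2.imwrite("pics/stand.png",a[:,:,::-1])
E
python3 b.py
```

```text
side [343.8  66.2] [335  61  18  12  29] z138 [827.3 697.4 138. ] z115 [837.1 733.8 115. ]
side [333.4 130.4] [329 126  10  10  68] z138 [733.8 354.9 138. ] z115 [741.  381.5 115. ]
side [295.2 223.2] [290 218  12  12 109] z138 [582.4  14.6 138. ] z115 [585.3  31.6 115. ]
side [278.8 283.4] [276 280   7   8  49] z138 [ 529.1 -148.4  138. ] z115 [ 530.5 -136.   115. ]
side [278.3 305.3] [275 301   8  10  59] z138 [ 523.8 -200.2  138. ] z115 [ 525.  -189.2  115. ]
side [277.5 329.2] [274 325   8  10  65] z138 [ 518.2 -252.6  138. ] z115 [ 519.3 -243.2  115. ]
side [405.  338.4] [398 332  15  14 159] z138 [ 775.1 -289.9  138. ] z115 [ 783.5 -281.6  115. ]
side [277.3 350.5] [272 343  12  16 157] z138 [ 514.4 -296.   138. ] z115 [ 515.4 -287.9  115. ]
top [ 93.3 125.7] [ 70 108  48  40 247] z138 [797.3 614.7 138. ] z115 [803.4 624.8 115. ]
top [418.9 143.8] [415 140   9   9  64] z138 [ 768.7 -326.6  138. ] z115 [ 774.2 -334.   115. ]
top [235.6 156.8] [230 153  13   9 105] z138 [717.2 201.8 138. ] z115 [721.8 204.3 115. ]
top [277.5 203.8] [273 199  10  10  76] z138 [584.6  77.9 138. ] z115 [586.7  78.  115. ]
top [386.6 229.7] [384 227   6   6  27] z138 [ 517.8 -235.7  138. ] z115 [ 518.7 -241.4  115. ]
top [505.1 243. ] [472 227  67  40 305] z138 [ 488.3 -575.5  138. ] z115 [ 488.6 -587.6  115. ]
top [407.4 231.6] [403 228  10   8  64] z138 [ 514.  -295.4  138. ] z115 [ 514.8 -302.2  115. ]
incubator 0.9 [array([457.4, -68. ,  70. ]), array([611.1, -84.6,  70. ]), array([ 583.9, -352.1,   70. ]), array([ 430.4, -333.8,   70. ])]
[(0.57, [331.6, 139.3, 39.9, 31.2])]
[]
cam_stand 0.84 [array([878.7, 288.5,  16. ]), array([899.7, 124.3,  16. ]), array([694.7,  98.6,  16. ]), array([674.1, 261.5,  16. ])]
[(0.57, [331.6, 139.3, 39.9, 31.2])]
[]
```

View pics/inc.png

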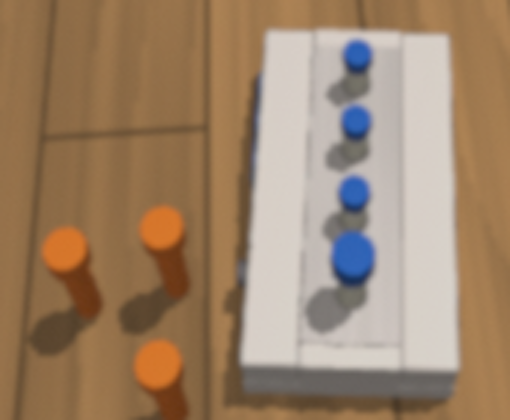

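View pics/stand.png

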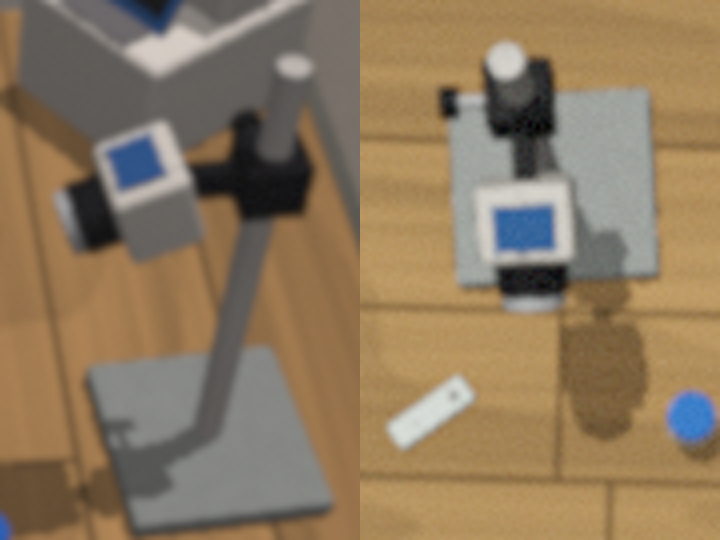

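The four caps in the wells: (279,283), (278,305) and (278,329) are narrow (~8 px). (277,350) is wide (12 × 16 px), stands higher, and in the crop at (353,257) is clearly the biggest, so it is the tube. Both views agree on (514,-296). The orange ones are excluded. Next I work out the approach.

```bash
cat > mv.py <<'E'
from h import *
import sys
np.set_printoptions(precision=2,suppress=True)
# target x y z yaw -> tool-frame shift + turn
s=monitor.read_state();R=Ro.from_euler("xyz",s["eef_rot"])
g=np.array([float(v) for v in sys.argv[1:4]])
yaw=s["eef_rot"][2]
print("clock",s["clock"],"pos",s["eef_pos"],"rot",s["eef_rot"],"q",s["joints"])
print("shift",R.inv().apply(g-s["eef_pos"]))
if len(sys.argv)>4:
    t=Ro.from_euler("xyz",[np.pi,0,float(sys.argv[4])]);print("turn rotvec deg",np.degrees((R.inv()*t).as_rotvec()))
E
python3 mv.py 505 -300 300 1.468; python3 -c "
from h import *
for n in('wrist','side'): print(imaging.camera(n)['mtx'])"
```

```text
clock 1.75 pos [ 194.15 -514.59  224.46] rot [ 3.14 -0.    0.36] q [-1.28  0.3   1.52  0.    1.32 -0.07]
shift [366.59 -91.04 -75.54]
turn rotvec deg [  0.    -0.   -63.44]
[[338.89235713   0.         276.22410242]
 [  0.         338.89235713 208.46466292]
 [  0.           0.           1.        ]]
[[409.09774276   0.         277.89093888]
 [  0.         409.09774276 204.19074421]
 [  0.           0.           1.        ]]
```

arm_command:
  steps:
    - [1, 20, 0, -50, 0]
    - [1, 60, -15, -75, -10]
    - [1, 110, -30, -75, -20]
    - [1, 160, -40, -75, -30]
    - [1, 210, -50, -75, -40]
    - [1, 260, -65, -75, -50]
    - [1, 310, -78, -75, -60]
    - [1, 350, -87, -75, -63.4]
    - [1, 367, -91, -75, -63.4]
    - [1, 367, -91, -75, -63.4]
    - [1, 367, -91, -75, -63.4]
  force: 10

```text
clock: 3.22
eef_pos: [504.5, -300.7, 299.5]
eef_rot: [-3.142, 0.0, 1.466]
wrist_force: [-0.8, -0.2, -0.8]
finger_gap: 93.9
finger_force: 0.0
```

```bash
cat > c.py <<'E'
from h import *
np.set_printoptions(precision=1,suppress=True)
p=imaging.camera("wrist")
h=cv2.cvtColor(p["img"],cv2.COLOR_RGB2HSV);m=cv2.inRange(h,(100,150,60),(125,255,255))
k,l,st,c=cv2.connectedComponentsWithStats(m)
for i in range(1,k):
    if st[i,4]>80: print(c[i],st[i],"z150",atz(p,c[i],150),"z123",atz(p,c[i],123))
print("cam",ray(p,(280,210)))
save(p,"w1.png")
E
python3 c.py; python3 mv.py 514 -296 138 1.468
```

```text
[283.8  13.8] [273   0  23  31 539] z150 [ 528.4 -145.   150. ] z123 [ 529.9 -137.1  123. ]
[283.8  76.7] [273  64  23  26 458] z150 [ 523.5 -193.5  150. ] z123 [ 524.5 -189.9  123. ]
[280.8 129.9] [274 124  18  16 136] z150 [ 516.4 -237.3  150. ] z123 [ 516.7 -237.5  123. ]
[284.5 193.2] [270 177  30  33 788] z150 [ 513.9 -294.5  150. ] z123 [ 514.  -299.7  123. ]
[283.8 367.4] [262 347  45  36 566] z150 [ 494.5 -480.3  150. ] z123 [ 492.9 -501.8  123. ]
cam (array([ 512.4, -234.8,  458.5]), array([-0. , -0.2, -1. ]))
clock 3.275 pos [ 504.51 -300.82  299.6 ] rot [3.14 0.   1.47] q [-0.6   0.34  1.29 -0.    1.51 -0.49]
shift [  5.83   8.93 161.6 ]
turn rotvec deg [ 0.    0.01 -0.15]
```

View pics/w1.png

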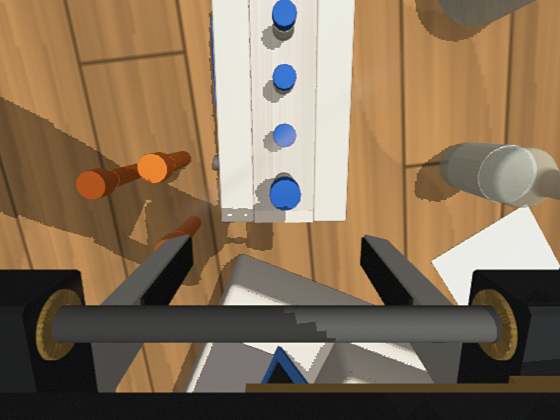

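The wide cap is at (285,193), centred between the fingers. A device stands right beyond the incubator's near end at about (240,255), so I'll do the lean-pivot against the free far long side instead. Now the grasp on the cap.

arm_command:
  steps:
    - [1, 6, 9, 30, 0]
    - [1, 6, 9, 80, 0]
    - [1, 6, 9, 125, 0]
    - [1, 6, 9, 155, 0]
    - [1, 6, 9, 162, 0]
    - [1, 6, 9, 162, 0]
    - [0.2, 6, 9, 162, 0]
    - [0.2, 6, 9, 162, 0]
    - [0.2, 6, 9, 162, 0]
    - [0.2, 6, 9, 162, 0]
    - [0.2, 6, 9, 162, 0]
  force: 20

```text
clock: 4.65
eef_pos: [515.0, -294.8, 137.5]
eef_rot: [3.142, -0.0, 1.467]
wrist_force: [0.4, 0.2, 0.2]
finger_gap: 47.8
finger_force: 0.0
```

arm_command:
  steps:
    - [0.1, 0, 0, 0, 0]
    - [0.1, 0, 0, 0, 0]
    - [0.1, 0, 0, 0, 0]
    - [0.1, 0, 0, 0, 0]
    - [0.1, 0, 0, 0, 0]
    - [0.1, 0, 0, 0, 0]
  force: 20

```text
clock: 5.4
eef_pos: [515.0, -294.8, 137.4]
eef_rot: [-3.142, -0.0, 1.467]
wrist_force: [0.7, -0.1, 0.1]
finger_gap: 29.5
finger_force: 20.0
```

arm_command:
  steps:
    - [0.1, 0, 0, -20, 0]
    - [0.1, 0, 0, -60, 0]
    - [0.1, 0, 0, -110, 0]
    - [0.1, 0, 0, -150, 0]
    - [0.1, 30, 5, -190, 8]
    - [0.1, 70, 15, -223, 18]
    - [0.1, 115, 28, -223, 28]
    - [0.1, 160, 40, -223, 38]
    - [0.1, 205, 50, -223, 48]
    - [0.1, 250, 61, -223, 58]
    - [0.1, 290, 72, -223, 68]
    - [0.1, 320, 79, -223, 78]
    - [0.1, 330, 81, -223, 84]
    - [0.1, 330, 81, -223, 84]
    - [0.1, 330, 81, -223, 84]
    - [0.1, 330, 81, -223, 84]
  force: 25

```text
clock: 7.4
eef_pos: [629.5, 24.4, 360.6]
eef_rot: [3.142, -0.0, 0.002]
wrist_force: [0.4, 0.6, -0.8]
finger_gap: 29.5
finger_force: 25.0
```

```bash
cat > d.py <<'E'
from h import *
import pickle,sys
p=imaging.camera("wrist");pickle.dump(p,open(sys.argv[1]+".pkl","wb"))
save(p,sys.argv[1]+".png",s=1.4)
print([(x["p"],x["rect"]) for x in find_in(p,"cam_lens")])
E
python3 d.py v1; python3 mv.py 600 185 480
```

```text
[(0.9, [60.5, 141.7, 120.9, 123.7])]
clock 7.5 pos [629.54  24.55 360.57] rot [-3.14 -0.    0.  ] q [-0.02  0.44  1.03  0.    1.68  1.55]
shift [ -29.29 -160.5  -119.43]
```

View pics/v1.png

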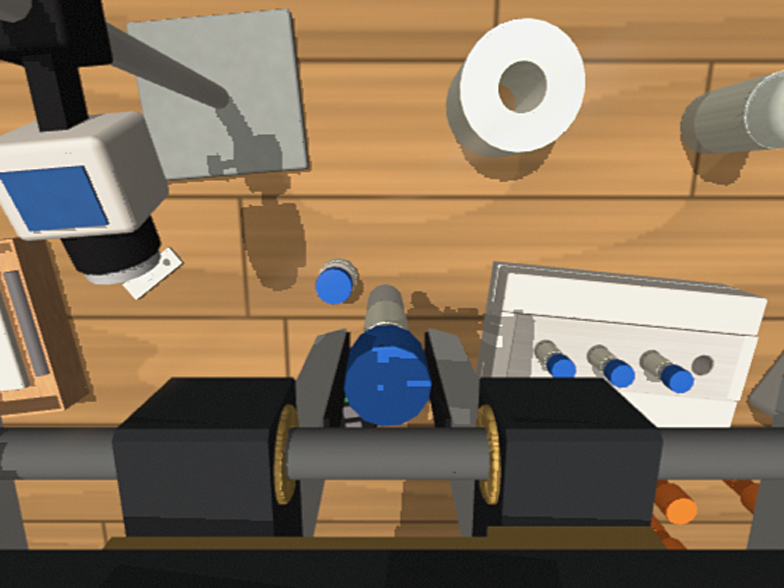

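The tube hangs in the grip and the three short tubes are still in their wells. The camera head is at left (60,190) with its lens ring at (115,265) in the 1.4x view. Next a second view, for triangulation.

arm_command:
  steps:
    - [0.1, -10, -10, -50, 0]
    - [0.1, -20, -50, -100, 0]
    - [0.1, -20, -90, -110, 0]
    - [0.1, -20, -115, -110, 0]
    - [0.1, -20, -115, -110, 0]
    - [0.1, -20, -115, -110, 0]
    - [0.1, -20, -115, -110, 0]

```text
clock: 8.38
eef_pos: [609.5, 139.0, 470.5]
eef_rot: [3.142, -0.0, 0.0]
wrist_force: [0.1, -0.6, -1.5]
finger_gap: 29.4
finger_force: 25.0
```

```bash
python3 d.py v2; python3 - <<'E'
from h import *
import pickle
a=pickle.load(open("v1.pkl","rb"))["img"][60:220,0:150];b=pickle.load(open("v2.pkl","rb"))["img"]
# stack zoomed: v1 crop x2.5 left; v2 crop of blue-ish head found by net
p=pickle.load(open("v2.pkl","rb"))
h=cv2.cvtColor(b,cv2.COLOR_RGB2HSV);m=cv2.inRange(h,(100,120,60),(125,255,255))
k,l,st,c=cv2.connectedComponentsWithStats(m);print([(c[i].round(),st[i].tolist()) for i in range(k) if st[i,4]>100])
E
```

```text
[(0.97, [228.6, 119.8, 64.0, 91.7]), (0.58, [447.0, 222.7, 28.0, 28.0])]
[(array([279., 209.]), [0, 0, 560, 420, 229556]), (array([229., 117.]), [207, 101, 44, 33, 1182]), (array([312., 178.]), [302, 168, 21, 22, 355]), (array([449., 224.]), [441, 217, 18, 15, 197]), (array([483., 227.]), [474, 220, 19, 15, 208]), (array([516., 230.]), [507, 223, 20, 15, 218]), (array([276., 268.]), [245, 232, 64, 72, 3484])]
```

View pics/v2.png

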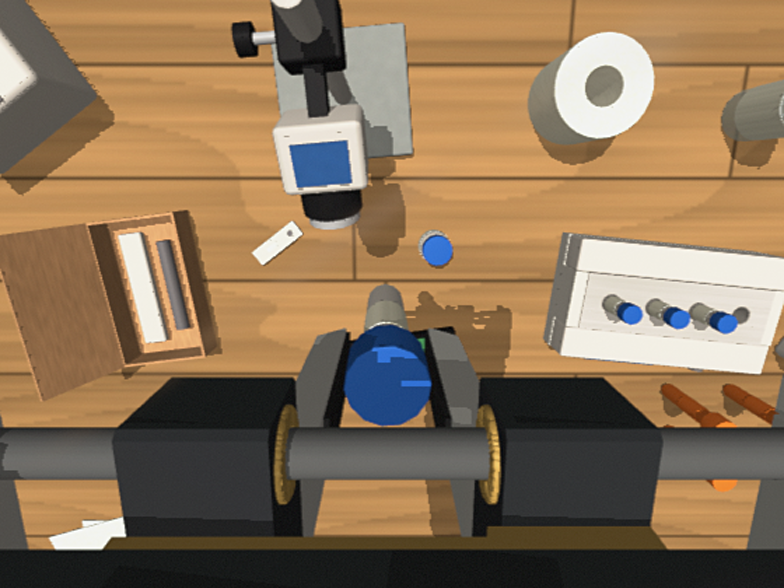

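The second view shows the head at (228,115) px in full frame, with the lens ring at about (239,158).

```bash
cat > e.py <<'E'
from h import *
import pickle
np.set_printoptions(precision=2,suppress=True)
C=[]
for n in("v1","v2"):
    p=pickle.load(open(n+".pkl","rb"))
    h=cv2.cvtColor(p["img"],cv2.COLOR_RGB2HSV);m=cv2.inRange(h,(100,120,60),(125,255,255))
    k,l,st,c=cv2.connectedComponentsWithStats(m)
    i=[i for i in range(1,k) if st[i,4]>800 and c[i][1]<180][0]
    cn,_=cv2.findContours((l==i).astype(np.uint8),0,1);cn=cn[0]
    q=cv2.approxPolyDP(cn,5,True)[:,0].astype(float)
    # refine: fit lines to each side
    L=[];pts=cn[:,0].astype(float)
    for j in range(len(q)):
        a,b=q[j],q[(j+1)%len(q)];d=(b-a)/np.linalg.norm(b-a);s=(pts-a)@d;e=np.abs((pts-a)@[-d[1],d[0]])
        w=pts[(e<2)&(s>3)&(s<np.linalg.norm(b-a)-3)];vx,vy,x0,y0=cv2.fitLine(w.astype(np.float32),2,0,.01,.01).ravel()
        L.append(np.array([-vy,vx,vy*x0-vx*y0]))
    cs=[]
    for j in range(len(q)):
        x=np.cross(L[j-1],L[j]);cs.append(x[:2]/x[2])
    cs=np.array(cs);print(n,cs.tolist());C.append((p,cs))
def order(c): # rear-left, rear-right, front-right, front-left  (image up = rear)
    s=c[np.argsort(c[:,1])];t=s[:2][np.argsort(s[:2,0])];b=s[2:][np.argsort(s[2:,0])];return np.array([t[0],t[1],b[1],b[0]])
if all(len(c)==4 for _,c in C):
    X=[]
    for u,v in zip(order(C[0][1]),order(C[1][1])):
        X.append(tri([ray(C[0][0],u),ray(C[1][0],v)]))
    X=np.array(X);print(X)
    fw=(X[2]+X[3]-X[0]-X[1])/2;sd=(X[0]+X[3]-X[1]-X[2])/2
    print("fwd",fw,np.linalg.norm(fw),"side",sd,np.linalg.norm(sd),"slant",np.arctan2(-fw[2],np.hypot(*fw[:2])),"yaw",np.arctan2(-fw[1],-fw[0]),np.arctan2(-sd[0],sd[1]))
a=cv2.resize(C[0][0]["img"][110:220,30:130],None,fx=4,fy=4,interpolation=2)
b=cv2.resize(C[1][0]["img"][70:180,190:280],None,fx=4,fy=4,interpolation=2)
cv2.imwrite("pics/lens.png",np.hstack([a,b])[:,:,::-1])
E
python3 e.py
```

```text
v1 [[58.101234436035156, 118.7260971069336], [-0.7521182298660278, 124.14982604980469], [21.099504470825195, 164.0601043701172], [76.26072692871094, 159.5739288330078]]
v2 [[246.9049072265625, 100.67732238769531], [207.061279296875, 104.35611724853516], [212.42660522460938, 132.7443389892578], [249.6544647216797, 129.22000122070312]]
[[699.29 204.25 292.05]
 [702.75 166.3  290.63]
 [675.66 164.99 278.88]
 [672.52 202.14 281.91]]
fwd [-26.93  -1.71 -10.94] 29.117554527919033 side [-3.3  37.55  2.23] 37.76062478935674 slant 0.3852638506958616 yaw 0.06340507399048191 0.0876644156352653
```

View pics/lens.png

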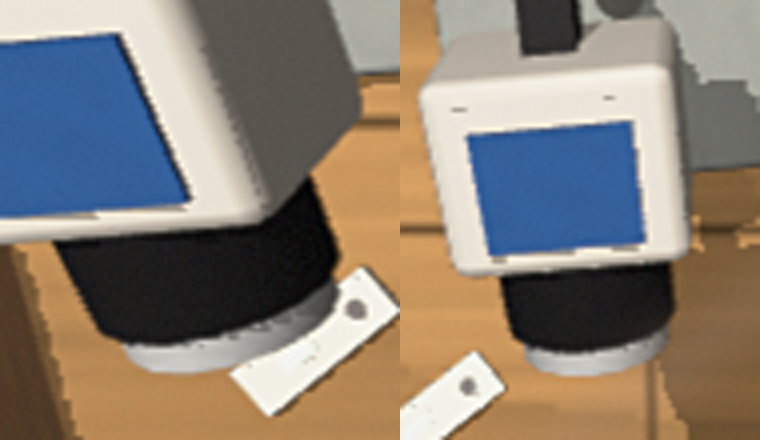

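```bash
cat > f.py <<'E'
from h import *
import pickle
from scipy.optimize import least_squares
np.set_printoptions(precision=3,suppress=True)
v1,v2=[pickle.load(open(n+".pkl","rb")) for n in("v1","v2")]
K={0:np.array([[-.75,124.15],[58.1,118.73],[76.26,159.57],[21.1,164.06]]),1:np.array([[207.06,104.36],[246.9,100.68],[249.65,129.22],[212.43,132.74]])}
r1=np.array([[128,358],[150,370],[190,374],[235,366],[336,295]])/4+[30,110]-.375
r2=(np.array([[528,362],[545,371],[590,375],[635,368],[665,350]])-[400,0])/4+[190,70]-.375
# base plate yaw from right edge and front edge
for p,a,b in((v1,(289,10),(308,168)),(v2,(404,25),(412,155))):
    A,B=[atz(p,np.array(x)/1.4,16) for x in(a,b)];d=A-B;print("plate",A,B,np.linalg.norm(d),"yaw",np.arctan2(d[1],d[0]))
A,B=[atz(v1,np.array(x)/1.4,16) for x in((168,181),(308,168))];print("front edge",A,B,np.arctan2(-(A-B)[0],(A-B)[1]))
def fr(q):
    return Ro.from_euler("ZY",[q[3],-q[4]]).as_matrix() # -x = sight, pitched down by slant
PH=np.linspace(0,2*np.pi,361)
def res(q):
    R=fr(q);c=q[:3];L,W,H,Bk=q[5:]
    out=[]
    loc=[[Bk+L,W/2,H],[Bk+L,-W/2,H],[Bk,-W/2,H],[Bk,W/2,H]]
    for i,(p,r) in enumerate(((v1,r1),(v2,r2))):
        for l,k in zip(loc,K[i]): out+=list(proj(p,c+R@l)-k)
        E=np.array([proj(p,c+R@[0,21*np.cos(t),21*np.sin(t)]) for t in PH])
        for x in r:
            d=E-x;j=np.argmin((d**2).sum(1));t=E[(j+1)%360]-E[j-1];n=np.array([-t[1],t[0]])/np.linalg.norm(t);out.append(d[j]@n)
    return np.array(out)
x0=[655,183,255,.08,.35,30,38,30,15]
s=least_squares(res,x0,loss="soft_l1",diff_step=1e-4);q=s.x
print(q,"rms",np.sqrt((res(q)**2).mean()));print(res(q).round(1))
print("sd",np.sqrt(np.diag(np.linalg.inv(s.jac.T@s.jac)))*.7)
R=fr(q);print("view",q[:3]-120*R[:,0],"up",R[:,2])
E
python3 f.py
```

```text
plate [854.371 117.313  16.   ] [708.203 104.614  16.   ] 146.71888721948068 yaw 0.08666283296380005
plate [852.941 117.802  16.   ] [706.328 106.717  16.   ] 147.03142055788487 yaw 0.07546436393621248
front edge [695.056 249.778  16.   ] [708.203 104.614  16.   ] 0.09032421862170457
[647.183 180.987 239.933   0.082   0.367  28.966  38.798  28.621  39.944] rms 0.4012644068877507
[ 0.1 -0.  -0.3  0.4 -0.3 -0.2  0.4 -0.2  0.3  0.4 -0.1 -0.2  1.1 -0.4
 -0.3  0.2 -0.1  1.   0.3 -0.2  0.1  0.1  0.1  0.1 -0.5 -0.5]
sd [0.516 0.555 1.239 0.009 0.026 0.44  0.438 1.516 0.723]
view [535.568 171.835 196.825] up [-0.358 -0.029  0.933]
```

The fit is good (0.4 px rms) and the stand base agrees on yaw and centre line. Lens is at (647,181,240), yaw 0.083, slant 0.37, and the view point at (536,172,197). Next I take the tube to the incubator's far long side and pivot it on the edge.

arm_command:
  steps:
    - [0.1, 0, 40, 40, 0]
    - [0.1, 0, 95, 95, 5.9]
    - [0.1, 5, 150, 140, 5.9]
    - [0.1, 10, 205, 170, 5.9]
    - [0.1, 15, 260, 200, 5.9]
    - [0.1, 20, 315, 220, 5.9]
    - [0.1, 22, 355, 240, 5.9]
    - [0.1, 22, 367, 250, 5.9]
    - [0.1, 22, 367, 275, 5.9]
    - [0.1, 22, 367, 305, 5.9]
    - [0.1, 22, 367, 322, 5.9]
    - [0.1, 22, 367, 325, 5.9]
    - [0.1, 22, 367, 325, 5.9]
    - [0.1, 22, 367, 325, 5.9]
    - [0.1, 22, 367, 325, 5.9]
  force: 25

```text
clock: 10.35
eef_pos: [632.2, -227.1, 146.2]
eef_rot: [3.141, -0.001, -0.102]
wrist_force: [-0.2, -1.2, -0.9]
finger_gap: 29.7
finger_force: 25.0
```

```bash
python3 mv.py 578.7 -222.4 145 -0.103; python3 - <<'E'
from h import *
T=imaging.camera("wrist");save(T,"w3.png")
for x in((597,-224,70),(602,-176,70),(592,-274,70)): print(proj(T,x))
E
```

```text
clock 10.35 pos [ 632.15 -227.05  146.18] rot [ 3.14 -0.   -0.1 ] q [-0.4   0.64  1.22 -0.    1.29  1.27]
shift [-53.65   0.8    1.12]
turn rotvec deg [ 0.02 -0.06  0.07]
[276.30254995 270.07846565]
[211.55652712 270.01654404]
[343.71029151 269.88408749]
```

View pics/w3.png

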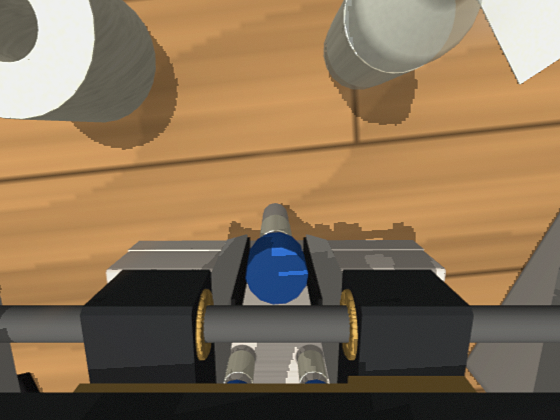

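The tube is clear of the far side and the housing edge lies where predicted. Now I loosen the grip a little and push slowly.

arm_command:
  steps:
    - [0.1, 0, 0, 1, 0]
    - [0.1, -12, 0, 1, 0]
    - [0.1, -22, 0, 1, 0]
    - [0.1, -28, 0, 1, 0]
    - [0.1, -34, 0, 1, 0]
    - [0.1, -39, 0, 1, 0]
    - [0.1, -44, 0, 1, 0]
    - [0.1, -48, 0, 1, 0]
    - [0.1, -51, 0, 1, 0]
    - [0.1, -53.5, 0, 1, 0]
    - [0.1, -53.5, 0, 1, 0]
    - [0.1, -53.5, 0, 1, 0]
  force: 8

```text
clock: 11.9
eef_pos: [578.7, -221.6, 144.5]
eef_rot: [3.142, 0.0, -0.102]
wrist_force: [1.1, -0.3, -0.2]
finger_gap: 29.8
finger_force: 8.0
```

arm_command:
  steps:
    - [0.1, 0, 0, 0, 0]
    - [0.1, 0, 0, 0, 0]
    - [0.1, 15, 0, 0, 0]
    - [0.1, 35, 0, -10, 0]
    - [0.1, 35, 0, -50, 0]
    - [0.1, 35, 0, -100, 0]
    - [0.1, 25, -30, -140, 0]
    - [0.1, 0, -80, -150, 0]
    - [0.1, -20, -130, -150, -3]
    - [0.1, -40, -185, -150, -6]
    - [0.1, -60, -240, -150, -9]
    - [0.1, -80, -295, -150, -10.6]
    - [0.1, -95, -345, -140, -10.6]
    - [0.1, -100, -378, -115, -10.6]
    - [0.1, -100, -384, -98, -10.6]
    - [0.1, -100, -384, -96, -10.6]
    - [0.1, -100, -384, -96, -10.6]
    - [0.1, -100, -384, -96, -10.6]
  force: 40

```text
clock: 14.15
eef_pos: [518.7, 169.8, 241.3]
eef_rot: [-3.141, -0.001, 0.082]
wrist_force: [0.3, -0.4, -0.7]
finger_gap: 29.2
finger_force: 40.0
```

```bash
cat > g.py <<'E'
from h import *
import pickle
from scipy.optimize import least_squares
np.set_printoptions(precision=3,suppress=True)
st=monitor.read_state();P={n:imaging.camera(n) for n in("side","top","wrist")};pickle.dump(P,open("fin.pkl","wb"))
print(st["eef_pos"],st["eef_rot"],st["finger_gap"],st["clock"])
for n,p in P.items():
    print(n,[(round(x["p"],2),np.round(x["rect"]).tolist()) for x in find_in(p,"tube")[:3]])
    for th in(.2,.367,.5):
        yw=st["eef_rot"][2];u=np.array([-np.sin(th)*np.cos(yw),-np.sin(th)*np.sin(yw),np.cos(th)]);t=st["eef_pos"]
        print(n,th,"bottom",proj(p,t-112*u),"top",proj(p,t+13*u))
s=P["side"];w=P["wrist"]
c=proj(s,st["eef_pos"]).astype(int);a=cv2.resize(s["img"][c[1]-40:c[1]+60,c[0]-50:c[0]+50],(500,500),interpolation=2)
print("side crop origin",c-[50,40])
b=cv2.resize(w["img"][110:310,180:380],(300,300),interpolation=2);b=np.vstack([b,np.zeros((200,300,3),np.uint8)])
cv2.imwrite("pics/fin.png",np.hstack([a,b])[:,:,::-1])
E
python3 g.py
```

```text
[518.666 169.825 241.311] [-3.141 -0.001  0.082] 29.22042011603839 14.15
side [(0.75, [274.0, 167.0, 8.0, 25.0]), (0.68, [212.0, 392.0, 19.0, 29.0]), (0.55, [185.0, 356.0, 22.0, 30.0])]
side 0.2 bottom [273.955 179.152] top [264.549 146.546]
side 0.367 bottom [280.503 177.151] top [263.719 146.807]
side 0.5 bottom [285.477 175.05 ] top [263.096 147.085]
top [(0.73, [419.0, 276.0, 23.0, 12.0])]
top 0.2 bottom [244.511 218.314] top [241.258 225.128]
top 0.367 bottom [244.035 211.964] top [241.321 225.94 ]
top 0.5 bottom [243.607 207.084] top [241.377 226.556]
wrist [(0.72, [275.0, 229.0, 60.0, 140.0]), (0.51, [53.0, 150.0, 106.0, 193.0])]
wrist 0.2 bottom [275.732 186.047] top [275.455 282.176]
wrist 0.367 bottom [275.706 164.286] top [275.462 285.692]
wrist 0.5 bottom [275.681 147.028] top [275.468 288.048]
side crop origin [215 110]
```

View pics/fin.png

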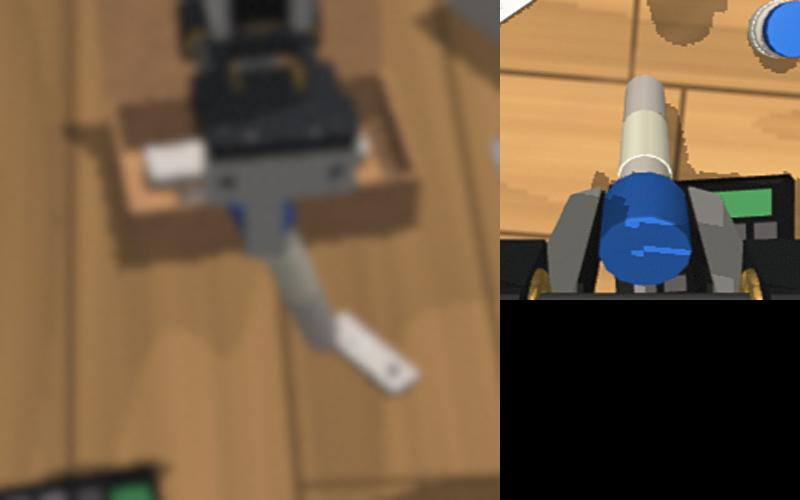

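The tube leans with its foot toward the lens. In the wrist view it ends at row ~160 and the cap spans rows ~226–299. I fit the lean and the slip against that.

```bash
cat > k.py <<'E'
from h import *
import pickle
from scipy.optimize import least_squares
np.set_printoptions(precision=3,suppress=True)
P=pickle.load(open("fin.pkl","rb"));w=P["wrist"];st=monitor.read_state();t=st["eef_pos"];yw=st["eef_rot"][2]
h=cv2.cvtColor(w["img"],cv2.COLOR_RGB2HSV)
m=cv2.inRange(h,(100,120,50),(125,255,255));k,l,S,c=cv2.connectedComponentsWithStats(m)
i=max(range(1,k),key=lambda i:S[i,4] if abs(c[i][0]-275)<20 else 0);ys=np.nonzero(l[:,270:281]==i)[0];print("cap rows",ys.min(),ys.max())
r=trace(imaging.camera("wrist"),"tube")[0]["region"];ys2=np.nonzero(r[:,273:278])[0];print("tube rows",ys2.min(),ys2.max())
col=w["img"][150:175,275].astype(int);print(col.tolist()[::2])
a=np.linspace(0,2*np.pi,73);ey=np.array([-np.sin(yw),np.cos(yw),0]);ex0=np.array([np.cos(yw),np.sin(yw),0])
def mod(q):
    th,s,dx=q;u=-np.sin(th)*ex0+np.array([0,0,np.cos(th)]);e=np.cos(th)*ex0+np.array([0,0,np.sin(th)])
    rim=lambda z,rad:np.array([proj(w,t+dx*ex0+(z-s)*u+rad*(np.cos(x)*ey+np.sin(x)*e)) for x in a])
    return rim(0,10)[:,1].min(),rim(100,15)[:,1].min(),rim(125,15)[:,1].max(),u
obs=[ys2.min(),ys.min(),ys.max()+1]
for s0 in(112.4,):
    q=least_squares(lambda q:np.r_[np.array(mod(q)[:3])-obs,(q[1]-112.4)/2,q[2]/1.5],[.35,s0,0]).x
    print("theta,s,dx",q,mod(q)[:3],"obs",obs)
    u=mod(q)[3];L=t+q[2]*ex0+(65-q[1])*u;print("label",L,"target",[535.57,171.84,196.83],"diff",np.array([535.57,171.84,196.83])-L)
    # side check
    s=P["side"];print("side bottom",proj(s,t+q[2]*ex0-q[1]*u))
E
python3 k.py
```

```text
cap rows 225 299
tube rows 159 299
[[194, 146, 93], [195, 148, 94], [195, 147, 93], [204, 152, 97], [213, 159, 100], [192, 180, 166], [192, 181, 167], [193, 182, 168], [194, 183, 169], [194, 185, 170], [193, 183, 169], [194, 185, 171], [192, 183, 170]]
theta,s,dx [  0.302 115.224   0.479] (np.float64(158.9949877354936), np.float64(223.85287594073742), np.float64(301.2914292376885)) obs [np.int64(159), np.int64(225), np.int64(300)]
label [533.657 171.753 192.67 ] target [535.57, 171.84, 196.83] diff [1.913 0.087 4.16 ]
side bottom [278.328 178.729]
```

```bash
cat > s.py <<'E'
from h import *
np.set_printoptions(precision=2,suppress=True)
st=monitor.read_state();t=st["eef_pos"];yw=st["eef_rot"][2];ex=np.array([np.cos(yw),np.sin(yw),0])
p=imaging.camera("side");R=trace(p,"tube")
b=[r for r in R if abs(r["rect"][0]-274)<12 and abs(r["rect"][1]-167)<15]
print([(r["p"],r["rect"]) for r in b])
im=p["img"].astype(float)
# tube is grey/low saturation against wood: per-row saturation-weighted midpoint
hs=cv2.cvtColor(p["img"],cv2.COLOR_RGB2HSV)
pts=[]
for y in range(161,180):
    x=np.arange(262,288);wt=np.clip(110-hs[y,262:288,1].astype(float),0,None)
    reg=b[0]["region"][y,262:288] if b else 0
    xr=x[reg>0]; pts.append((y,(wt*x).sum()/max(wt.sum(),1),xr.min() if len(xr) else -1,xr.max() if len(xr) else -1))
print(np.array(pts))
for th in(.30,.34,.38,.42):
    u=-np.sin(th)*ex+np.array([0,0,np.cos(th)])
    A=np.array([proj(p,t+(z-112.4)*u) for z in(0,20,40,60,80)]);print(th,[np.interp(y,A[::-1,1],A[::-1,0]).round(2) for y in(162,166,170,174,177)])
E
python3 s.py
```

```text
[(0.56, [272.0, 166.3, 24.8, 27.6])]
[[161.   270.55 270.   274.  ]
 [162.   271.92 269.   275.  ]
 [163.   272.5  268.   275.  ]
 [164.   273.01 269.   276.  ]
 [165.   273.44 269.   277.  ]
 [166.   273.88 270.   277.  ]
 [167.   274.29 270.   277.  ]
 [168.   274.71 271.   278.  ]
 [169.   275.18 271.   278.  ]
 [170.   275.65 272.   279.  ]
 [171.   276.2  272.   280.  ]
 [172.   277.88 273.   280.  ]
 [173.   279.26 273.   281.  ]
 [174.   280.25 273.   281.  ]
 [175.   280.86 274.   282.  ]
 [176.   281.31 274.   282.  ]
 [177.   281.67 275.   281.  ]
 [178.   282.1  275.   281.  ]
 [179.   282.84 276.   280.  ]]
0.3 [np.float64(270.63), np.float64(272.4), np.float64(274.17), np.float64(275.94), np.float64(277.27)]
0.34 [np.float64(271.4), np.float64(273.43), np.float64(275.46), np.float64(277.5), np.float64(279.02)]
0.38 [np.float64(272.2), np.float64(274.5), np.float64(276.81), np.float64(279.11), np.float64(280.84)]
0.42 [np.float64(273.03), np.float64(275.62), np.float64(278.21), np.float64(280.8), np.float64(282.38)]
```

Both views put the lean at about 0.305 rad against the 0.367 wanted. I'll take one view of the head from its other side to pin the slant, then pivot a little more.

arm_command:
  steps:
    - [0.1, -5, -20, -50, 0]
    - [0.1, -5, -60, -100, 0]
    - [0.1, 0, -110, -119, 0]
    - [0.1, 40, -160, -119, 0]
    - [0.1, 85, -162, -119, 0]
    - [0.1, 125, -162, -119, 0]
    - [0.1, 125, -162, -119, 0]
    - [0.1, 125, -162, -119, 0]
    - [0.1, 125, -162, -119, 0]
  force: 40

```text
clock: 15.78
eef_pos: [628.4, 342.6, 360.9]
eef_rot: [-3.141, -0.001, 0.084]
wrist_force: [0.3, -0.1, -0.2]
finger_gap: 29.0
finger_force: 40.0
```

```bash
python3 d.py v3; sed -i 's/("v1","v2")/("v1","v2","v3")/' e.py; python3 - <<'E'
from h import *
import pickle
p=pickle.load(open("v3.pkl","rb"))
h=cv2.cvtColor(p["img"],cv2.COLOR_RGB2HSV);m=cv2.inRange(h,(100,120,60),(125,255,255))
k,l,st,c=cv2.connectedComponentsWithStats(m);print([(c[i].round(),st[i].tolist()) for i in range(1,k) if st[i,4]>100])
s=monitor.read_state();print(s["eef_pos"],s["clock"])
save(p,"v3c.png",(400,60,560,220),4)
E
python3 e.py | grep v3
```

```text
[(0.87, [496.5, 159.6, 124.7, 117.5])]
[(array([62., 41.]), [0, 0, 106, 75, 1331]), (array([512., 160.]), [476, 141, 75, 40, 2338]), (array([457., 222.]), [444, 210, 30, 22, 400]), (array([276., 263.]), [245, 225, 63, 75, 3794])]
[628.58988693 342.53407951 360.79871632] 15.875Traceback (most recent call last):
  File "e.py", line 16, in <module>
    w=pts[(e<2)&(s>3)&(s<np.linalg.norm(b-a)-3)];vx,vy,x0,y0=cv2.fitLine(w.astype(np.float32),2,0,.01,.01).ravel()
                                                             ~~~~~~~~~~~^^^^^^^^^^^^^^^^^^^^^^^^^^^^^^^^^^
cv2.error: OpenCV(4.12.0) /io/opencv/modules/imgproc/src/linefit.cpp:50: error: (-215:Assertion failed) count > 0 in function 'fitLine2D_wods'
```

View pics/v3c.png

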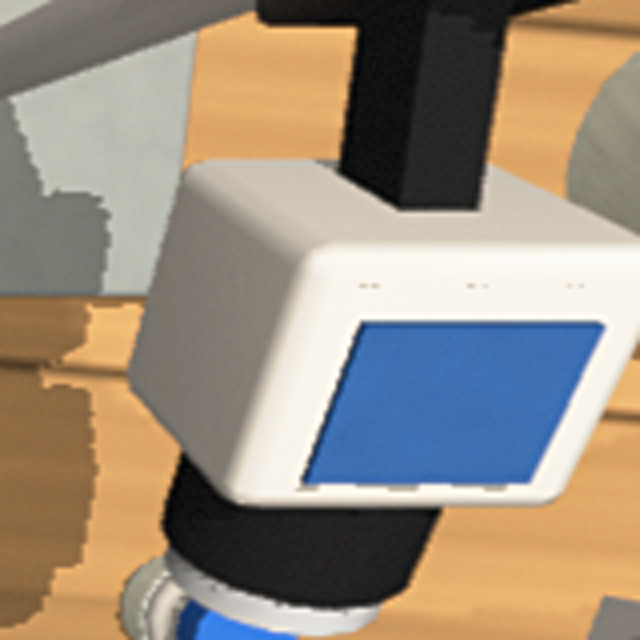

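The other side shows the panel clearly: crop corners (362,323), (605,323), (532,483), (304,485). The ring's lower rim runs through (335,636).

```bash
sed -e 's/^v1,v2=.*/v1,v2,v3=[pickle.load(open(n+".pkl","rb")) for n in("v1","v2","v3")]/' -e 's/^# base plate.*/K[2]=np.array([[362,323],[605,323],[532,484],[304,485]])\/4+[400,60]-.375; r3=np.array([[165,572],[300,633],[335,636],[380,610]])\/4+[400,60]-.375/' -e 's/((v1,r1),(v2,r2))/((v1,r1),(v2,r2),(v3,r3))/' f.py > f3.py; python3 f3.py; python3 mv.py 632 -227 220 -0.103
```

```text
plate [854.371 117.313  16.   ] [708.203 104.614  16.   ] 146.71888721948068 yaw 0.08666283296380005
plate [852.941 117.802  16.   ] [706.328 106.717  16.   ] 147.03142055788487 yaw 0.07546436393621248
front edge [695.056 249.778  16.   ] [708.203 104.614  16.   ] 0.09032421862170457
[646.683 181.075 239.245   0.082   0.348  29.327  39.424  30.074  39.747] rms 0.5499010607932485
[-0.3 -0.2  0.2  0.1  0.   0.3 -0.2  0.4  0.1  0.4 -0.1 -0.1  1.5 -0.8
 -0.4  0.3 -0.3  1.2  0.7 -0.6  0.5  0.3  0.3  0.2 -0.4 -0.4  0.6  0.3
 -0.7  0.3 -0.7 -0.8  0.7 -1.1 -0.2  0.3 -0.4  0.2]
sd [0.373 0.265 0.574 0.006 0.018 0.359 0.362 1.09  0.511]
view [534.242 171.785 198.371] up [-0.339 -0.028  0.94 ]
clock 15.875 pos [628.59 342.53 360.8 ] rot [-3.14 -0.    0.08] q [0.45 0.69 0.65 0.   1.8  1.93]
shift [-44.42 567.91 140.4 ]
turn rotvec deg [-0.04 -0.08 10.7 ]
```

arm_command:
  steps:
    - [0.1, -50, -4, 0, 0]
    - [0.1, -100, -8, 0, 0]
    - [0.1, -130, -5, 0, 0]
    - [0.1, -138, 50, 0, 0]
    - [0.1, -142, 105, 0, 0]
    - [0.1, -146, 160, 0, 0]
    - [0.1, -150, 215, 0, 0]
    - [0.1, -140, 270, 0, 4]
    - [0.1, -122, 325, 20, 10.7]
    - [0.1, -100, 380, 50, 10.7]
    - [0.1, -75, 435, 80, 10.7]
    - [0.1, -55, 490, 110, 10.7]
    - [0.1, -44, 540, 135, 10.7]
    - [0.1, -40, 568, 140, 10.7]
    - [0.1, -40, 568, 170, 10.7]
    - [0.1, -40, 568, 200, 10.7]
    - [0.1, -40, 568, 215, 10.7]
    - [0.1, -40, 568, 215.5, 10.7]
    - [0.1, -40, 568, 215.5, 10.7]
  force: 40

```text
clock: 18.25
eef_pos: [637.2, -226.9, 145.5]
eef_rot: [3.141, -0.002, -0.103]
wrist_force: [-0.2, 0.4, -1.0]
finger_gap: 29.5
finger_force: 40.0
```

```bash
python3 mv.py 574.7 -222 145 -0.103
```

```text
clock 18.25 pos [ 637.17 -226.91  145.52] rot [ 3.14 -0.   -0.1 ] q [-0.4   0.65  1.2   0.    1.29  1.28]
shift [-62.65   1.56   0.4 ]
turn rotvec deg [ 0.03 -0.11 -0.02]
```

arm_command:
  steps:
    - [0.1, -20, 0, 0, 0]
    - [0.1, -40, 1, 0, 0]
    - [0.1, -48, 1.5, 0, 0]
    - [0.1, -53, 1.5, 0, 0]
    - [0.1, -57, 1.5, 0, 0]
    - [0.1, -60, 1.5, 0, 0]
    - [0.1, -62.5, 1.5, 0, 0]
    - [0.1, -62.5, 1.5, 0, 0]
    - [0.1, -62.5, 1.5, 0, 0]
  force: 10

```text
clock: 19.38
eef_pos: [574.5, -221.9, 144.0]
eef_rot: [-3.142, -0.0, -0.103]
wrist_force: [1.1, 0.7, 0.3]
finger_gap: 29.6
finger_force: 10.0
```

arm_command:
  steps:
    - [0.1, 0, 0, 0, 0]
    - [0.1, 0, 0, 0, 0]
    - [0.1, 15, 0, 0, 0]
    - [0.1, 35, 0, -10, 0]
    - [0.1, 35, 0, -50, 0]
    - [0.1, 35, 0, -100, 0]
    - [0.1, 25, -30, -140, 0]
    - [0.1, 0, -80, -150, 0]
    - [0.1, -20, -130, -150, -3]
    - [0.1, -40, -185, -150, -6]
    - [0.1, -60, -240, -150, -9]
    - [0.1, -80, -295, -150, -10.6]
    - [0.1, -95, -345, -140, -10.6]
    - [0.1, -96, -378, -115, -10.6]
    - [0.1, -96, -384, -100, -10.6]
    - [0.1, -96, -384, -100, -10.6]
    - [0.1, -96, -384, -100, -10.6]
    - [0.1, -96, -384, -100, -10.6]
  force: 40

```text
clock: 21.62
eef_pos: [518.9, 169.1, 244.8]
eef_rot: [-3.141, -0.001, 0.08]
wrist_force: [-0.2, 0.9, 0.4]
finger_gap: 29.6
finger_force: 40.0
```

```bash
sed -i 's/535.57,171.84,196.83/534.6,171.8,198.0/g' k.py; python3 g.py | head -2; python3 k.py; python3 s.py
```

```text
[518.946 169.113 244.808] [-3.141 -0.001  0.08 ] 29.575054258070573 21.625
side [(0.72, [332.0, 139.0, 41.0, 34.0]), (0.68, [293.0, 229.0, 13.0, 21.0]), (0.63, [186.0, 354.0, 21.0, 35.0])]
cap rows 224 298
tube rows 155 298
[[194, 146, 95], [194, 146, 92], [199, 183, 168], [198, 184, 166], [198, 183, 167], [200, 188, 171], [200, 189, 173], [200, 190, 175], [200, 189, 176], [201, 191, 176], [201, 191, 177], [202, 192, 179], [201, 192, 177]]
theta,s,dx [  0.329 115.449   0.699] (np.float64(154.974267064266), np.float64(222.93449967991452), np.float64(300.2841213157355)) obs [np.int64(155), np.int64(224), np.int64(299)]
label [535.535 171.182 196.353] target [534.6, 171.8, 198.0] diff [-0.935  0.618  1.647]
side bottom [279.667 177.736]
[(0.66, [276.6, 162.8, 13.3, 27.5])]
[[161.   272.91 270.   276.  ]
 [162.   273.52 269.   277.  ]
 [163.   274.23 270.   277.  ]
 [164.   274.68 270.   278.  ]
 [165.   275.07 271.   278.  ]
 [166.   275.46 271.   279.  ]
 [167.   276.13 272.   280.  ]
 [168.   276.76 272.   280.  ]
 [169.   277.44 273.   281.  ]
 [170.   277.99 273.   281.  ]
 [171.   278.55 274.   282.  ]
 [172.   279.44 274.   283.  ]
 [173.   280.41 275.   283.  ]
 [174.   281.39 275.   283.  ]
 [175.   282.06 276.   283.  ]
 [176.   282.5  276.   283.  ]
 [177.   283.01 277.   283.  ]
 [178.   283.71 278.   282.  ]
 [179.   284.41  -1.    -1.  ]]
0.3 [np.float64(271.12), np.float64(272.88), np.float64(274.65), np.float64(276.41), np.float64(277.74)]
0.34 [np.float64(271.94), np.float64(273.97), np.float64(275.99), np.float64(278.02), np.float64(279.49)]
0.38 [np.float64(272.79), np.float64(275.09), np.float64(277.39), np.float64(279.68), np.float64(281.04)]
0.42 [np.float64(273.69), np.float64(276.27), np.float64(278.85), np.float64(281.43), np.float64(282.56)]
```

The lean is now about 0.345 rad (slant 0.35) and the label is within 2 mm. One small trim, then settle and hand in.

arm_command:
  steps:
    - [0.1, -0.5, -0.5, -1.5, 0]
    - [0.1, -0.5, -0.5, -1.5, 0]
    - [0.1, -0.5, -0.5, -1.5, 0]
    - [0.1, -0.5, -0.5, -1.5, 0]
    - [0.1, -0.5, -0.5, -1.5, 0]
  force: 40

```text
clock: 22.75
eef_pos: [518.0, 170.4, 245.4]
eef_rot: [3.142, 0.0, 0.081]
wrist_force: [0.1, 0.9, -1.2]
finger_gap: 29.1
finger_force: 40.0
```

```bash
python3 -c "
from h import *
s=monitor.read_state();print(s['eef_pos'],abs(s['qd']).max(),s['finger_gap'],s['clock']);print(job.sign_off())"
```

```text
[518.01344079 170.36715102 245.41133978] 0.0017111684667134584 29.112270561572767 22.75
the job is handed in; nothing more can be done
None
```

The tall tube is held still, cap up, in front of the inspection camera, and the job was handed in at 22.75 s; by my measurements the label is within about 2 mm of the spot and the lean is about 0.345 rad against a camera slant of about 0.35.

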